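# Tip a standing chopping board onto its non-slip mat

### The job

Without gripping or lifting it, gently push the thick wooden chopping board, still standing upright on its edge, along the worktop until its foot is just on the nearer (left) edge of the thin grey mat, then push it over so that it falls flat, away from its starting place, and lands with the whole board on the mat. Let it lie there and leave the shaker, lemon, timer and cup where they are.

Things in the scene. Friction and masses are not known exactly. Their poses are not given: they have to be found in the camera images.
- board: thick striped wooden chopping board, a slab 140 mm long (its x), 34 mm thick (its y, -17 to +17), 130 mm high (its z), 0.28 to 0.46 kg, loose; stands on a long edge to the left of the mat, its broad -y face towards the mat within 0.12 rad. Origin at the centre of its underside as it stands. Tipped over, it turns about the foot edge on the mat's side and then covers the 130 mm beyond that edge
- board_center (a point): middle of the board slab, 65 mm above its origin along its z. Pushed slowly close above the worktop (contact below about 20 mm) the board slides upright; pushed near its top it tips. A hand held upright is wide and touches the board high up when the fingertips are low: lean it back about 30 degrees for the low push
- board_foot_a (a point): end of the board's foot at its x = -70 mm, mid-thickness, height 0 mm
- board_foot_b (a point): end of the board's foot at its x = +70 mm, mid-thickness, height 0 mm
- board_top_a (a point): upper corner of the board at its x = -70 mm, mid-thickness, 130 mm above the foot; as the board tips, its foot may slip 5 to 10 mm towards the mat
- board_top_b (a point): upper corner of the board at its x = +70 mm, mid-thickness, 130 mm above the foot; as the board tips, its foot may slip 5 to 10 mm towards the mat
- mat: flat grey non-slip mat with a dark hem, fixed, 166 mm long (its x) by 176 mm wide (its y), 1 mm thick; nothing catches on its edge. Origin at its centre, on the worktop. Its x axis points the way the board is to slide and fall (to the robot's right), from its left edge at x = -83 mm to the far edge at +83 mm; its y axis points away from the robot
- shaker: salt shaker with a grey cap, 35 mm across, 90 mm high, standing beyond the board's path, loose (a wall cabinet hangs over the back of the worktop, from about x = 0.6 m on and 0.45 m up: keep the wrist and forearm in front of it); bystander; origin at the centre of its underside
- lemon: lemon, 78x55x56 mm, lying beyond the mat, loose; bystander; origin at the centre of its underside
- timer: round white and red kitchen timer, 61 mm across, 52 mm high, to the right of the mat, loose; bystander; origin at the centre of its underside
- cup: small striped cup without handle, 82 mm across, 84 mm high, beyond and to the right of the mat, loose; bystander; origin at the centre of its underside

How it is judged:
On the way:
1. the board, still standing, has its foot at the left edge of the mat (leading edge at most 15 mm short of it) (x of board in the frame of mat above -0.115 m and angle between board's own z axis and vertical below 0.15 rad), for 0.1 s.
At the end, for the whole second after the job is handed in: the board lies flat on the worktop (within 4 degrees), at rest, with all four corners on the mat (at most 3 mm over its edge) (x of board_foot_a in the frame of mat between -0.086 and 0.086 m and y of board_foot_a in the frame of mat between -0.091 and 0.091 m and x of board_foot_b in the frame of mat between -0.086 and 0.086 m and y of board_foot_b in the frame of mat between -0.091 and 0.091 m and x of board_top_a in the frame of mat between -0.086 and 0.086 m and y of board_top_a in the frame of mat between -0.091 and 0.091 m and x of board_top_b in the frame of mat between -0.086 and 0.086 m and y of board_top_b in the frame of mat between -0.091 and 0.091 m and angle between board's own z axis and vertical between 1.5 and 1.64 rad and linear speed of board below 0.02 m/s and height (world z) of board_center below 0.025 m); the robot touches nothing.
It fails at once if the fingers grip the board or press it with more than 20 N (contact force between the fingers and board above 20 N).
It fails at once if the board is lifted or carried (its middle rises more than 78 mm above the worktop) (height (world z) of board_center above 0.078 m).
It fails at once if the board falls flat outside the mat (a corner more than 10 mm beyond its edge) (angle between board's own z axis and vertical above 1.45 rad and not (x of board_foot_a in the frame of mat between -0.093 and 0.093 m and y of board_foot_a in the frame of mat between -0.098 and 0.098 m and x of board_foot_b in the frame of mat between -0.093 and 0.093 m and y of board_foot_b in the frame of mat between -0.098 and 0.098 m and x of board_top_a in the frame of mat between -0.093 and 0.093 m and y of board_top_a in the frame of mat between -0.098 and 0.098 m and x of board_top_b in the frame of mat between -0.093 and 0.093 m and y of board_top_b in the frame of mat between -0.098 and 0.098 m)).
It fails at once if the shaker, lemon, timer or cup is moved by more than 15 mm (distance of any of shaker, lemon, timer, cup from where it was at the start of the episode above 0.015 m).
It also fails if it takes over 51 s, if anything falls off the work surface, if the arm or the gripper's body presses on something with over 40 N, if the wrist force passes 120 N, or if a joint passes its speed limit or range.

### The arm

A 6-joint arm with a two-finger parallel gripper is mounted at the origin on a cart in front of the work surface, level with it; the furniture and walls round the work are solid. World frame = base frame: x ahead of the robot, y to its left, z up, the work surface at z = 0. Lengths are in m, angles in rad, forces in N, time in s.
With the tool pointing down it reaches from about 0.225 to 0.875 m from the base axis. Payload 3.4 kg.
Tool frame: the origin (TCP) lies at the centre of the arm's flange, where the gripper is bolted on; the fingertips stand 173 mm ahead of it and the grasp point (between the pads) lies 155 mm ahead of it (ctrl.nose_length is the distance from the TCP to the fingertips, in m); z points along the fingers, y is the line along which they close (so a half turn about z gives the same grasp; the last joint's range is limited). The gripper opens to 85 mm and grips with 20 to 120 N. Pads are 22 mm wide; open, the fingers measure 114 mm over their backs; the gripper's body (76 mm by 85 mm) begins 54 mm behind the grasp point. The pads swing forward as they close: fully open they stand 13 mm farther back than shut.
Start: joints at [-1.319, 0.276, 1.505, -0, 1.361, -0.121], TCP at [0.209, -0.536, 0.405] pointing down, gripper open.
Joint ranges: [-2.89, 2.89], [-0.75, 2.08], [0.22, 2.7], [-1.18, 4.32], [0.11, 2.71], [-2.7, 2.7]. Speed limits (rad/s): [2.57, 2.57, 3.14, 3.14, 3.14, 3.14].

### API

Orientations are given as a unit quaternion [x, y, z, w].
In Python, from cell import ctrl, vision gives the robot as it stands.
- The arm moves only by the shell command python3 -m pendant 'ROWS' [FORCE]. ROWS is JSON, a list of rows, each a list of 3 entries, a list of its own where there are three numbers: the shift along the tool's x, y, z in mm, then the turn about the tool's z in rad, then the opening, from 0 (shut) to 1 (fully open). In form: [[[dx, dy, dz], twist, hand], ...]. A call has 1 to 12 rows; each row shifts and turns the commanded pose from where the row before left it, along the tool's axes as they then stand; what a row does not reach is not made up. A row lasts 1/8 s, in which the tool goes at most 62.5 mm and 10.7 degrees, less where a joint would pass 70% of its speed; a pose out of reach is approached as far as the arm can. A call is refused whole if a number of a shift passes 62.5 or a number of a turn 0.188, either way. A call with a gripper value outside its range is refused whole. The fingers move at their own pace and stop on an object; FORCE is the grip in N (left out, the last holds). Time passes only in rows, so rows that do not move let the fingers close. It gives the time, the measured TCP pose, the force, the opening and the grip force at its end, in the units of the state.
- ctrl.read_state(): the state, without advancing time (a new reading comes with each control period).
- vision.capture(name): name is "scene" or "top"; returns the picture (400x640x3 uint8, red, green, blue); there is no depth.
- vision.camera_params(name): a dict with "camera_matrix" (3x3 intrinsics, pixels), "D" ([k1, k2, p1, p2, k3] as OpenCV has them; the pictures are not rectified), "rvec" (rotation vector, rad) and "tvec" (3), from world to camera coordinates, as OpenCV has them. Camera axes: x right, y down, z forward; pixel columns grow to the right and rows downward; lengths in m; the calibration is good to about 2 mm. A picture is of the moment at which its call begins. camera_params takes no time and is no camera call.
- ctrl.hand_in(): hands the job in; it is judged then, once.
The state is a dict: "time_s": time; "joints": joint angles; "joint_velocities": joint speeds; "tau": joint torques, N m; "tcp_pos": TCP position; "tcp_rot": TCP orientation; "wrist_force": force on the tool from outside, world axes, zero at the start; "wrist_torque": the same for the moment, N m; "width": finger opening in m; "grasp_force": force on a finger pad.
Only numpy, scipy, OpenCV 4.12 (cv2) and the standard library are available. Lean on these libraries where they do the work, as an engineer would, in place of code of your own. Each camera call takes 0.05 s, during which the arm holds its last target. There are 200 camera calls.

## Working session

There is one attempt and no reset: what is moved stays moved. The work goes in short steps, Python scripts to look and compute and a shell command to move; the robot and the scene stay as the last step left them, time stands still between calls to the robot, and variables do not carry over. Pictures are saved under pics/ and viewed, at most 10 in all, crops included, and the job is handed in when it is done.

```bash
ls; mkdir -p pics; python3 - <<'E'
from cell import ctrl, vision
import cv2
for n in("scene","top"):
    cv2.imwrite(f"pics/{n}0.png",cv2.cvtColor(vision.capture(n),cv2.COLOR_RGB2BGR))
    print(n,vision.camera_params(n))
s=ctrl.read_state();print(s)
E
```

```text
pics
scene {'camera_matrix': array([[396.68322028,   0.        , 323.31205793],
       [  0.        , 396.68322028, 199.20678788],
       [  0.        ,   0.        ,   1.        ]]), 'D': array([-0.0540659,  0.       ,  0.       ,  0.       ,  0.       ]), 'rvec': array([ 0.79428976, -2.21129952,  1.43344599]), 'tvec': array([0.39960305, 0.25133143, 0.67390612])}
top {'camera_matrix': array([[377.40522826,   0.        , 323.70637698],
       [  0.        , 377.40522826, 205.62725274],
       [  0.        ,   0.        ,   1.        ]]), 'D': array([-0.04303277,  0.        ,  0.        ,  0.        ,  0.        ]), 'rvec': array([ 2.13939191, -2.14216185,  0.15036243]), 'tvec': array([-0.04995027,  0.54122234,  0.8737256 ])}
{'time_s': 0.1, 'joints': array([-1.31896643e+00,  2.76551811e-01,  1.50602765e+00,  7.71553090e-06,
        1.36071224e+00, -1.20990765e-01]), 'joint_velocities': array([-0.00045008, -0.00254956, -0.00395174, -0.00153169, -0.00151759,
       -0.0005456 ]), 'tau': array([ 1.20722314e-03, -4.17698872e+01, -2.46405691e+01, -1.80397928e-04,
        5.79116429e-03, -3.50813394e-06]), 'tcp_pos': array([ 0.20939353, -0.53531285,  0.40390612]), 'tcp_rot': array([ 9.82675643e-01,  1.85331754e-01, -5.17716826e-05, -8.47953642e-04]), 'wrist_force': array([-0.32894397, -0.00348016, -0.70896052]), 'wrist_torque': array([-0.01314824, -0.03130571, -0.01482743]), 'grasp_force': 0.0, 'width': 0.08534718579471978}
```

View pics/scene0.png

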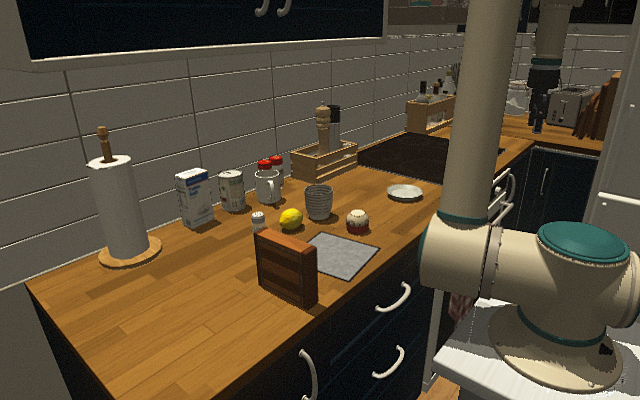

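View pics/top0.png

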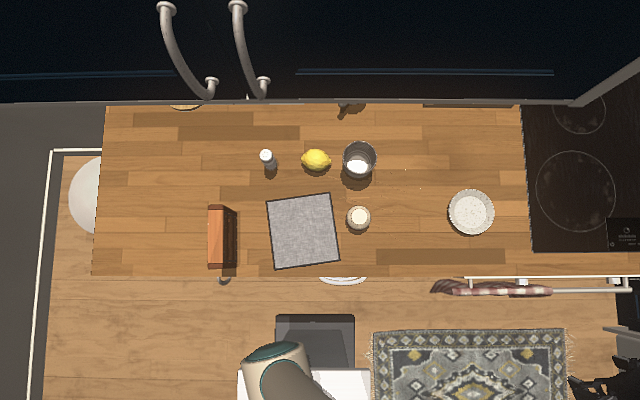

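The scene view shows the board standing at about (286,268) with the mat behind it at about (342,255). In the top view the board's top face spans columns 208–222 and rows 205–268. The mat corners there are about (267,202), (331,193), (340,260) and (274,269), with the shaker, lemon, cup and timer beyond and to the right.

```bash
cat > h.py <<'E'
import cv2, numpy as np
from cell import ctrl, vision
from scipy.spatial.transform import Rotation as Ro
P={n:vision.camera_params(n) for n in("scene","top")}
def cast(n,px,z):
    p=P[n];R=cv2.Rodrigues(p["rvec"])[0];c=-R.T@p["tvec"]
    u=cv2.undistortPoints(np.array(px,float).reshape(-1,1,2),p["camera_matrix"],p["D"])[:,0]
    d=np.c_[u,np.ones(len(u))]@R
    return c+d*((z-c[2])/d[:,2])[:,None]
def proj(n,X):
    p=P[n];return cv2.projectPoints(np.array(X,float),p["rvec"],p["tvec"],p["camera_matrix"],p["D"])[0][:,0]
def tool():
    s=ctrl.read_state();R=Ro.from_quat(s["tcp_rot"]);return s,np.array(s["tcp_pos"]),R
E
python3 - <<'E'
from h import *
im=cv2.cvtColor(cv2.imread("pics/top0.png"),cv2.COLOR_BGR2RGB)
hsv=cv2.cvtColor(im,cv2.COLOR_RGB2HSV)
roi=np.zeros(im.shape[:2],np.uint8);roi[185:275,255:345]=1
m=((hsv[...,1]<60).astype(np.uint8))*roi
cs=cv2.findContours(m,0,2)[0];c=max(cs,key=cv2.contourArea)
box=cv2.boxPoints(cv2.minAreaRect(c));W=cast("top",box,.001)
print(box,W);print(np.linalg.norm(W-np.roll(W,1,0),axis=1),W.mean(0))
print("hsv row235",[tuple(hsv[235,x]) for x in range(202,242,3)])
crop=cv2.resize(im[190:280,190:290],None,fx=6,fy=6,interpolation=cv2.INTER_CUBIC)
cv2.imwrite("pics/crop1.png",crop[...,::-1])
ob=cast("top",[(267,163),(316,159),(359,160),(358,217)],.04);print("bystanders",ob.round(3))
E
```

```text
[[264.18628 201.26672]
 [329.94073 191.59695]
 [340.06354 260.43182]
 [274.30908 270.1016 ]] [[ 0.55843936  0.10058139  0.001     ]
 [ 0.58296561 -0.06619887  0.001     ]
 [ 0.40984451 -0.09070469  0.001     ]
 [ 0.38619176  0.07178351  0.001     ]]
[0.17463834 0.168574   0.17484694 0.1642007 ] [0.48436031 0.00386533 0.001     ]
hsv row235 [(np.uint8(15), np.uint8(136), np.uint8(185)), (np.uint8(15), np.uint8(137), np.uint8(181)), (np.uint8(13), np.uint8(147), np.uint8(225)), (np.uint8(12), np.uint8(147), np.uint8(219)), (np.uint8(12), np.uint8(146), np.uint8(213)), (np.uint8(13), np.uint8(147), np.uint8(208)), (np.uint8(12), np.uint8(146), np.uint8(206)), (np.uint8(13), np.uint8(142), np.uint8(86)), (np.uint8(13), np.uint8(133), np.uint8(67)), (np.uint8(13), np.uint8(137), np.uint8(84)), (np.uint8(11), np.uint8(129), np.uint8(69)), (np.uint8(13), np.uint8(120), np.uint8(70)), (np.uint8(15), np.uint8(136), np.uint8(158)), (np.uint8(15), np.uint8(134), np.uint8(186))]
bystanders [[ 0.648  0.089  0.04 ]
 [ 0.658 -0.032  0.04 ]
 [ 0.655 -0.138  0.04 ]
 [ 0.513 -0.133  0.04 ]]
```

View pics/crop1.png

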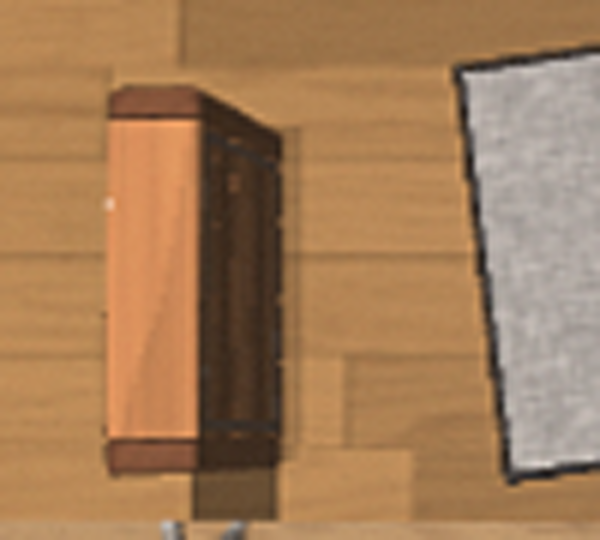

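The crop shows the board's top face with corners at about (107,88), (203,88), (199,470) and (107,472). Its mat-side foot line runs (281,135)–(281,465), and the mat's left edge runs (458,68)–(510,480). The board needs a turn of a few degrees relative to the mat.

```bash
python3 - <<'E'
from h import *
f=lambda L:[(190+(x+.5)/6-.5,190+(y+.5)/6-.5) for x,y in L]
top=cast("top",f([(107,88),(203,88),(199,470),(107,472)]),.13)
ft=cast("top",f([(281,135),(281,465)]),0)
ml=cast("top",f([(456,66),(508,482)]),.001)
print("top",top.round(4),top.mean(0).round(4));print("foot",ft.round(4));print("matleft",ml.round(4),np.linalg.norm(ml[0]-ml[1]))
W=cast("top",[(329.94,191.6),(340.06,260.4)],.001);print(W)
yax=ml[0]-ml[1];yax/=np.linalg.norm(yax);print("mat yaw of y axis from world x",np.arctan2(yax[1],yax[0]))
xa=np.array([yax[1],-yax[0],0])
mc=ml.mean(0)+xa*.083; print("mat c",mc,"xa",xa)
for p in list(top)+list(ft): print(((p-mc)@xa).round(4),((p-mc)@yax).round(4))
s,p,R=tool();print(R.as_matrix().round(3))
E
```

```text
top [[0.5313 0.204  0.13  ]
 [0.5312 0.1685 0.13  ]
 [0.3933 0.1649 0.13  ]
 [0.3925 0.198  0.13  ]] [0.4621 0.1838 0.13  ]
foot [[0.531  0.1707 0.    ]
 [0.3934 0.1663 0.    ]]
matleft [[0.5602 0.0971 0.001 ]
 [0.3866 0.0719 0.001 ]] 0.17535406134489148
[[ 0.58295775 -0.06619698  0.001     ]
 [ 0.40992255 -0.09069646  0.001     ]]
mat yaw of y axis from world x 0.1437971737646941
mat c [0.48530924 0.00235832 0.001     ] xa [ 0.14330212 -0.98967899  0.        ]
-0.1929 0.0744
-0.1579 0.0692
-0.174 -0.0678
-0.2069 -0.0638
-0.1601 0.0694
-0.1755 -0.0675
[[ 0.931  0.364 -0.   ]
 [ 0.364 -0.931  0.002]
 [ 0.    -0.002 -1.   ]]
```

```bash
python3 -c "
from cell import ctrl;print(ctrl.nose_length)"; python3 -m pendant '[[[0,0,0],0.115,1],[[0,0,0],0.115,1],[[21,-50,0],0,1],[[21,-50,0],0,1],[[21,-50,0],0,1],[[21,-50,0],0,1],[[21,-50,0],0,1],[[21,-50,0],0,1],[[21,-50,0],0,1],[[21,-50,0],0,1]]'
```

```text
0.1734
time_s: 1.35
tcp_pos: [0.3187, -0.114, 0.4046]
tcp_rot: [0.997, 0.071, 0.0, 0.0]
wrist_force: [0.4, -0.2, -0.3]
width: 0.0849
grasp_force: 0.0
```

```bash
python3 -m pendant '[[[20,-49,0],0,1],[[20,-49,0],0,1],[[20,-49,0],0,1],[[20,-49,0],0,1],[[20,-49,0],0,1],[[20,-49,0],0,1],[[20,-49,0],0,1],[[20,-49,0],0,1],[[0,0,50],0,1],[[0,0,50],0,1],[[0,0,50],0,1],[[0,0,0],0,1]]'
python3 - <<'E'
from h import *
im=vision.capture("scene")
c=cv2.resize(im[80:330,160:460],None,fx=2.5,fy=2.3)
cv2.imwrite("pics/s2.png",c[...,::-1])
s,p,R=tool();print(s["joints"].round(2),p)
E
```

```text
time_s: 2.85
tcp_pos: [0.4196, 0.2942, 0.2513]
tcp_rot: [0.997, 0.071, -0.005, 0.002]
wrist_force: [-0.5, 0.4, 1.4]
width: 0.0856
grasp_force: 0.0
[ 0.48  0.32  1.86 -0.    0.97  1.9 ] [0.42095259 0.29484728 0.25372798]
```

View pics/s2.png

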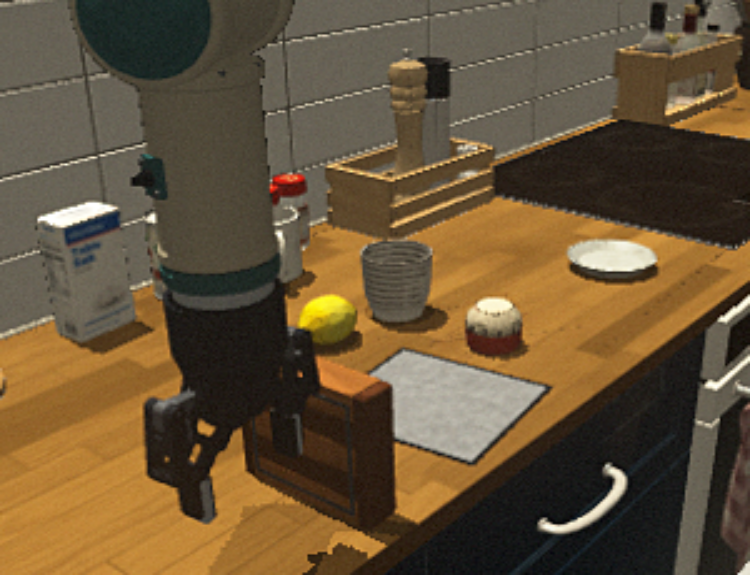

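The scene view shows the open hand upright. Its knuckles bulge outwards about 40 mm above the tips, and the body is wider still, so an upright low push would touch the board too high. The rows have no tilt, so I'll see whether driving past full reach in the push direction makes the hand lean.

```bash
python3 -m pendant '[[[0,0,-50],0,1],[[0,0,-50],0,1],[[0,0,-50],0,1],[[-22,49,0],0,1],[[-22,49,0],0,1],[[-22,49,0],0,1],[[-22,49,0],0,1],[[-22,49,0],0,1],[[-22,49,0],0,1],[[-22,49,0],0,1],[[-22,49,0],0,1],[[-22,49,0],0,1]]'; python3 -m pendant '[[[-22,49,0],0,1],[[-22,49,0],0,1],[[-22,49,0],0,1],[[-22,49,0],0,1],[[-22,49,0],0,1],[[-22,49,0],0,1],[[-22,49,0],0,1],[[-22,49,0],0,1],[[-22,49,0],0,1],[[0,0,0],0,1]]'; python3 - <<'E'
from h import *
s,p,R=tool();print(s["joints"].round(2),p.round(3))
im=vision.capture("scene");cv2.imwrite("pics/s3.png",im[...,::-1])
E
```

```text
time_s: 4.4
tcp_pos: [0.2873, -0.1712, 0.4078]
tcp_rot: [0.997, 0.071, 0.003, 0.003]
wrist_force: [1.3, 0.3, -0.1]
width: 0.0859
grasp_force: 0.0
time_s: 5.65
tcp_pos: [0.1533, -0.6376, 0.4068]
tcp_rot: [0.998, 0.07, -0.0, 0.003]
wrist_force: [0.6, 0.3, -0.6]
width: 0.0854
grasp_force: 0.0
[-1.44  0.4   1.32 -0.    1.42 -0.01] [ 0.153 -0.638  0.407]
```

View pics/s3.png

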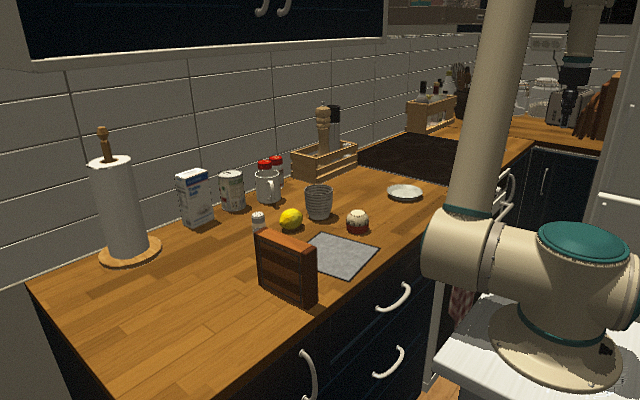

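The scene view shows the board unmoved and the hand at about (570,95), in front of the side counter with the toaster. I'll check how far away that counter is.

```bash
python3 - <<'E'
from h import *
print(cast("scene",[(535,146),(560,124),(600,130),(600,148)],0).round(2))
E
```

```text
[[ 0.35 -1.28  0.  ]
 [ 0.35 -1.84  0.  ]
 [ 0.15 -1.83  0.  ]
 [ 0.1  -1.44  0.  ]]
```

Clear out to about y = −1.28, so I'll stretch outwards.

```bash
python3 -m pendant '[[[0,50,0],0,1],[[0,50,0],0,1],[[0,50,0],0,1],[[0,50,0],0,1],[[0,50,0],0,1],[[0,40,0],0,1],[[0,40,0],0,1],[[0,0,0],0,1]]';python3 -c "
from h import *
s,p,R=tool();print(s['joints'].round(3),p.round(3),R.as_matrix().round(3))"
```

```text
time_s: 6.7
tcp_pos: [0.1954, -0.9259, 0.3894]
tcp_rot: [0.997, 0.072, 0.002, 0.013]
wrist_force: [1.5, -0.2, -0.0]
width: 0.0857
grasp_force: 0.0
[-1.437  0.982  0.223  0.003  1.91  -0.009] [ 0.195 -0.926  0.389] [[ 0.99   0.143  0.006]
 [ 0.143 -0.989 -0.026]
 [ 0.002  0.026 -1.   ]]
```

```bash
python3 -m pendant '[[[0,50,0],0,1],[[0,50,0],0,1],[[0,0,0],0,1]]';python3 -c "
from h import *
s,p,R=tool();print(s['joints'].round(3),p.round(3),R.as_matrix().round(3))"
```

```text
time_s: 7.08
tcp_pos: [0.194, -0.9504, 0.368]
tcp_rot: [0.996, 0.071, 0.006, 0.048]
wrist_force: [-0.2, 0.7, 0.2]
width: 0.0851
grasp_force: 0.0
[-1.442  1.007  0.221  0.007  1.818 -0.013] [ 0.194 -0.95   0.368] [[ 0.99   0.142  0.019]
 [ 0.143 -0.985 -0.094]
 [ 0.006  0.096 -0.995]]
```

Overreaching does lean the hand, and in the wanted direction, so I'll keep going.

```bash
python3 -m pendant '[[[0,60,0],0,1],[[0,60,0],0,1],[[0,60,0],0,1],[[0,60,0],0,1],[[0,60,0],0,1],[[0,60,0],0,1],[[0,0,0],0,1]]';python3 -c "
from h import *
s,p,R=tool();print(s['joints'].round(3),p.round(3),R.as_matrix().round(3))"
```

```text
time_s: 7.95
tcp_pos: [0.1896, -1.0188, 0.332]
tcp_rot: [0.982, 0.07, 0.021, 0.172]
wrist_force: [0.5, -0.0, 0.5]
width: 0.0854
grasp_force: 0.0
[-1.459  1.056  0.22   0.028  1.518 -0.027] [ 0.19  -1.019  0.332] [[ 0.989  0.131  0.066]
 [ 0.145 -0.931 -0.335]
 [ 0.017  0.341 -0.94 ]]
```

```bash
python3 -m pendant '[[[0,60,0],0,1],[[0,60,0],0,1],[[0,60,0],0,1],[[0,60,0],0,1],[[0,0,0],0,1]]';python3 -c "
from h import *
s,p,R=tool();print(s['joints'].round(3),p.round(3),R.as_matrix().round(3))"
```

```text
time_s: 8.57
tcp_pos: [0.1859, -1.0473, 0.3518]
tcp_rot: [0.964, 0.069, 0.03, 0.256]
wrist_force: [0.8, 0.4, -0.5]
width: 0.0856
grasp_force: 0.0
[-1.468  1.049  0.22   0.044  1.353 -0.038] [ 0.186 -1.047  0.352] [[ 0.989  0.117  0.093]
 [ 0.148 -0.86  -0.489]
 [ 0.023  0.497 -0.868]]
```

```bash
python3 -m pendant '[[[0,-43,-25],0,1],[[0,-43,-25],0,1],[[0,-43,-25],0,1],[[0,0,0],-0.1745,1],[[0,0,0],-0.1745,1],[[0,0,0],-0.1745,1],[[0,0,0],-0.1745,1],[[0,0,0],-0.1745,1],[[0,0,0],-0.1745,1],[[0,0,0],-0.1745,1],[[0,0,0],-0.1745,1],[[0,0,0],-0.1745,1]]';python3 -c "
from h import *
s,p,R=tool();print(s['joints'].round(3),p.round(3),R.as_matrix().round(3))"
```

```text
time_s: 10.07
tcp_pos: [0.1658, -0.9122, 0.352]
tcp_rot: [0.631, 0.732, -0.159, 0.201]
wrist_force: [0.3, -0.4, -0.3]
width: 0.0854
grasp_force: 0.0
[-1.476  0.718  0.93   0.056  0.977 -1.643] [ 0.166 -0.912  0.352] [[-0.123  0.988  0.093]
 [ 0.86   0.153 -0.487]
 [-0.495  0.021 -0.868]]
```

```bash
python3 -m pendant '[[[43,19,-24],0,1],[[43,19,-24],0,1],[[43,19,-24],0,1],[[43,19,-24],0,1],[[43,19,-24],0,1],[[43,19,-24],0,1],[[43,19,-24],0,1],[[43,19,-24],0,1],[[43,19,-24],0,1],[[43,19,-24],0,1],[[43,19,-24],0,1],[[43,19,-24],0,1]]'; python3 -m pendant '[[[43,19,-24],0,1],[[43,19,-24],0,1],[[43,19,-24],0,1],[[43,19,-24],0,1],[[43,19,-24],0,1],[[43,19,-24],0,1],[[43,19,-24],0,1],[[43,19,-24],0,1],[[43,19,-24],0,1],[[43,19,-24],0,1],[[43,19,-24],0,1],[[43,19,-24],0,1]]';python3 -c "
from h import *
s,p,R=tool();print(s['joints'].round(3),p.round(3),R.as_matrix().round(3))
D=np.array([.439,.335,.20])-p;print((D@R.as_matrix()*1000).round())"
```

```text
time_s: 11.58
tcp_pos: [0.3037, -0.2929, 0.3515]
tcp_rot: [0.634, 0.729, -0.159, 0.202]
wrist_force: [0.4, 0.4, -0.0]
width: 0.0851
grasp_force: 0.0
time_s: 13.08
tcp_pos: [0.4421, 0.3255, 0.3512]
tcp_rot: [0.633, 0.73, -0.158, 0.202]
wrist_force: [0.5, -0.2, -0.0]
width: 0.0853
grasp_force: 0.0
[ 0.662  0.359  1.583 -0.461  1.465  0.632] [0.442 0.326 0.351] [[-0.116  0.989  0.094]
 [ 0.861  0.147 -0.487]
 [-0.495  0.025 -0.868]]
[ 83.  -5. 126.]
```

```bash
python3 -m pendant '[[[21,-1,32],0,1],[[21,-1,32],0,1],[[21,-1,32],0,1],[[21,-1,32],0,1],[[5,0,9],0,1],[[0,0,0],0,1]]';python3 - <<'E'
from h import *
s,p,R=tool();print(p.round(4),s["wrist_force"].round(1))
M=R.as_matrix()
for L in(.160,.1734): print(L,(p+M@[0,0,L]).round(4), (p+M@[-.011,0,L]).round(4))
im=vision.capture("scene");c=cv2.resize(im[170:330,170:390],None,fx=3.5,fy=3.5,interpolation=cv2.INTER_CUBIC)
cv2.imwrite("pics/s4.png",c[...,::-1])
for L in(.160,.1734):
  for y in(-.045,.045): print(((proj("scene",[p+M@[0,y,L]])-[170,170])*3.5).round())
E
```

```text
time_s: 13.82
tcp_pos: [0.4409, 0.3329, 0.1873]
tcp_rot: [0.633, 0.73, -0.159, 0.202]
wrist_force: [-0.2, -0.8, -0.1]
width: 0.0853
grasp_force: 0.0
[0.4409 0.3329 0.1873] [-0.2 -0.8 -0.1]
0.16 [0.4559 0.2549 0.0484] [0.4571 0.2454 0.0538]
0.1734 [0.4571 0.2483 0.0368] [0.4584 0.2389 0.0422]
[[393. 453.]]
[[263. 398.]]
[[401. 464.]]
[[273. 409.]]
```

View pics/s4.png

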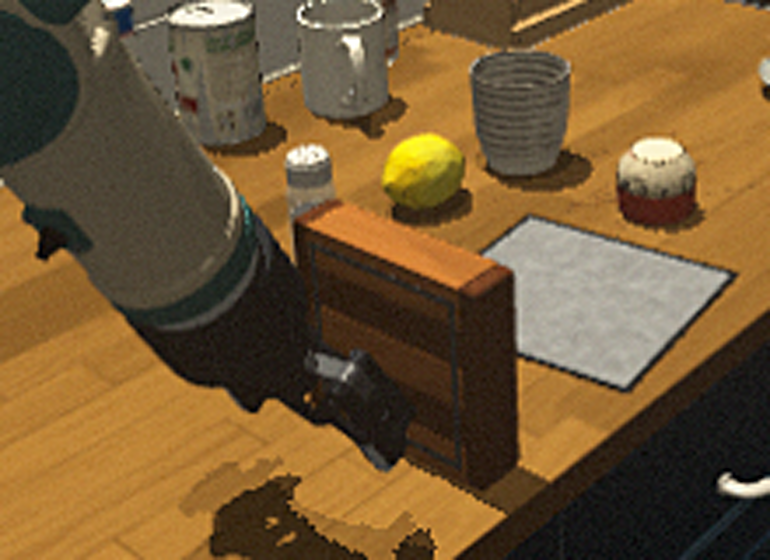

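The crop shows the hand leaning about 30°, tips near (390,468) and clear of the board's back face. I'll lower it and probe for the worktop.

```bash
python3 -m pendant '[[[6,0,10],0,1],[[5,0,9],0,1],[[0,0,0],0,1]]'; for i in 1 ; do python3 -m pendant '[[[1,0,2],0,1],[[1,0,2],0,1],[[0,0,0],0,1]]'; done
```

```text
time_s: 14.25
tcp_pos: [0.4409, 0.3327, 0.1639]
tcp_rot: [0.633, 0.73, -0.16, 0.201]
wrist_force: [0.4, 0.2, 0.3]
width: 0.0855
grasp_force: 0.0
time_s: 14.62
tcp_pos: [0.4413, 0.3327, 0.1601]
tcp_rot: [0.633, 0.73, -0.159, 0.202]
wrist_force: [-0.2, -0.3, -0.5]
width: 0.0852
grasp_force: 0.0
```

```bash
python3 -m pendant '[[[1,0,2],0,1],[[0,0,0],0,1]]'; python3 -m pendant '[[[1,0,2],0,1],[[0,0,0],0,1]]'
```

```text
time_s: 14.88
tcp_pos: [0.4413, 0.3326, 0.1578]
tcp_rot: [0.633, 0.73, -0.159, 0.202]
wrist_force: [0.4, 0.3, 0.5]
width: 0.0858
grasp_force: 0.0
time_s: 15.12
tcp_pos: [0.4414, 0.3324, 0.1555]
tcp_rot: [0.633, 0.73, -0.159, 0.202]
wrist_force: [0.1, 0.4, -0.2]
width: 0.0852
grasp_force: 0.0
```

```bash
python3 -m pendant '[[[1,0,2],0,1],[[0,0,0],0,1]]'
```

```text
time_s: 15.38
tcp_pos: [0.4414, 0.3323, 0.1533]
tcp_rot: [0.633, 0.73, -0.159, 0.202]
wrist_force: [-0.1, 0.7, 0.2]
width: 0.0851
grasp_force: 0.0
```

```bash
python3 -m pendant '[[[2,0,3.5],0,1],[[-8.7,0,5],0,1],[[-8.7,0,5],0,1],[[-8.7,0,5],0,1],[[0,0,0],0,1]]'; python3 -m pendant '[[[-3.5,0,2],0,1],[[-3.5,0,2],0,1],[[-3.5,0,2],0,1],[[-3.5,0,2],0,1],[[-3.5,0,2],0,1],[[-3.5,0,2],0,1],[[0,0,0],0,1]]'
cat > look.py <<'E'
from h import *
import sys
xa=np.array([.14330212,-.98967899,0]);ya=np.array([.98967899,.14330212,0]);mc=np.array([.4853,.0024,.001])
s,p,R=tool();c=p+R.as_matrix()@[-.011,0,.16]
print("contact mat x %.1f y %.1f z %.1f mm"%tuple(1e3*np.array([(c-mc)@xa,(c-mc)@ya,c[2]])),s["wrist_force"].round(1),s["time_s"])
im=vision.capture("top");hsv=cv2.cvtColor(im,cv2.COLOR_RGB2HSV)
x0,x1=int(sys.argv[1]),int(sys.argv[2])
roi=np.zeros(im.shape[:2],np.uint8);roi[195:280,x0:x1]=1
m=((hsv[...,2]>195)&(hsv[...,1]>115)).astype(np.uint8)*roi
m=cv2.morphologyEx(m,cv2.MORPH_OPEN,np.ones((3,3),np.uint8))
cs=cv2.findContours(m,0,2)[0]
if cs:
    k=max(cs,key=cv2.contourArea);b=cv2.boxPoints(cv2.minAreaRect(k));W=cast("top",b,.13)
    print("top face in mat mm",[(int(1e3*((w-mc)@xa)),int(1e3*((w-mc)@ya))) for w in W],"mean",[round(1e3*((W.mean(0)-mc)@a),1) for a in(xa,ya)])
if len(sys.argv)>3: cv2.imwrite(sys.argv[3],cv2.resize(im[180:290,190:350],None,fx=5,fy=5,interpolation=cv2.INTER_CUBIC)[...,::-1])
E
python3 look.py 195 250 pics/t5.png
```

```text
time_s: 16.0
tcp_pos: [0.446, 0.3015, 0.1495]
tcp_rot: [0.634, 0.73, -0.159, 0.202]
wrist_force: [0.7, -0.6, -0.2]
width: 0.0855
grasp_force: 0.0
time_s: 16.88
tcp_pos: [0.4498, 0.2783, 0.1494]
tcp_rot: [0.633, 0.73, -0.159, 0.202]
wrist_force: [0.5, 0.7, -0.9]
width: 0.0853
grasp_force: 0.1
contact mat x -189.2 y 7.9 z 16.0 mm [ 0.5  0.7 -0.9] 16.875
top face in mat mm [(-188, 63), (-156, 61), (-156, -52), (-187, -51)] mean [np.float64(-172.2), np.float64(5.2)]
```

View pics/t5.png

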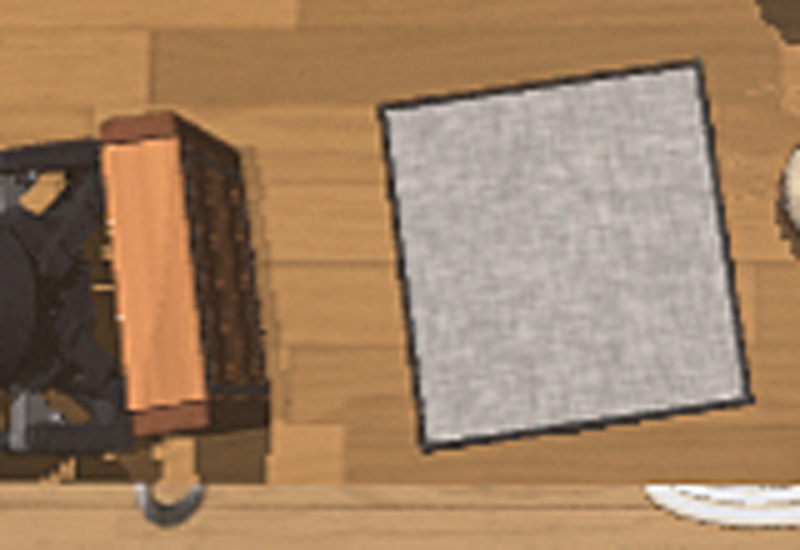

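The crop shows the board upright, aligned with the mat, and touching both fingers. Its top face spans (103,120)–(207,430), and the mat's left edge runs (380,105)–(425,450). I'll push on slowly.

```bash
python3 -m pendant '[[[-3.5,0,2],0,1],[[-3.5,0,2],0,1],[[-3.5,0,2],0,1],[[-3.5,0,2],0,1],[[-3.5,0,2],0,1],[[-3.5,0,2],0,1],[[-3.5,0,2],0,1],[[-3.5,0,2],0,1],[[-3.5,0,2],0,1],[[-3.5,0,2],0,1],[[-3.5,0,2],0,1],[[0,0,0],0,1]]'; python3 look.py 205 275
python3 -m pendant '[[[-3.5,0,2],0,1],[[-3.5,0,2],0,1],[[-3.5,0,2],0,1],[[-3.5,0,2],0,1],[[-3.5,0,2],0,1],[[-3.5,0,2],0,1],[[0,0,0],0,1]]'; python3 look.py 205 285 pics/t6.png
```

```text
time_s: 18.42
tcp_pos: [0.4561, 0.2342, 0.1493]
tcp_rot: [0.633, 0.73, -0.159, 0.202]
wrist_force: [-0.3, 0.0, 0.2]
width: 0.0854
grasp_force: 0.1
contact mat x -144.6 y 7.7 z 16.0 mm [-0.3  0.   0.2] 18.425
top face in mat mm [(-144, 63), (-111, 62), (-111, -51), (-144, -50)] mean [np.float64(-128.0), np.float64(5.7)]
time_s: 19.35
tcp_pos: [0.4597, 0.2104, 0.1493]
tcp_rot: [0.633, 0.73, -0.159, 0.202]
wrist_force: [-1.4, 0.7, 0.4]
width: 0.0855
grasp_force: 0.0
contact mat x -120.5 y 7.8 z 15.9 mm [-1.4  0.7  0.4] 19.35
top face in mat mm [(-120, 63), (-87, 62), (-87, -51), (-119, -51)] mean [np.float64(-103.9), np.float64(6.0)]
```

View pics/t6.png

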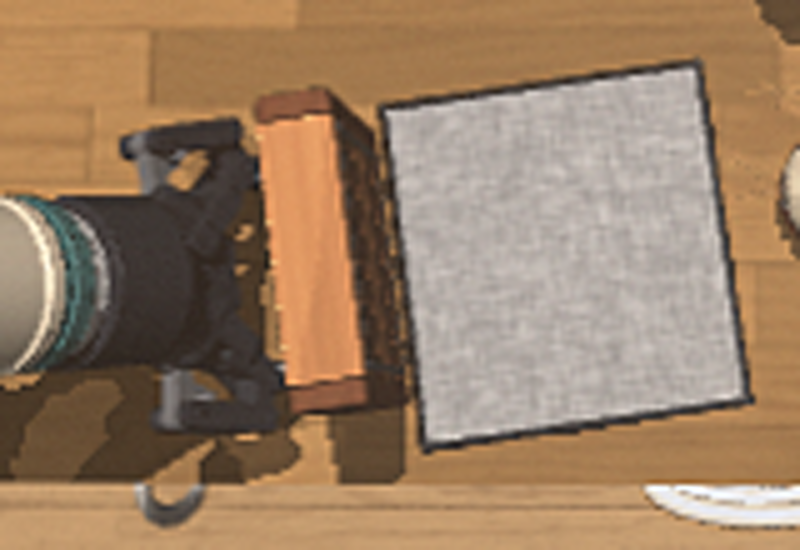

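The crop shows the board upright and parallel to the mat, its front foot edge (375,130)–(408,400) about 4 mm short of the mat edge. I'll push another 12 mm onto the mat, then back off and rise.

```bash
python3 -m pendant '[[[-2.6,0,1.5],0,1],[[-2.6,0,1.5],0,1],[[-2.6,0,1.5],0,1],[[-2.6,0,1.5],0,1],[[0,0,0],0,1],[[0,0,0],0,1]]'; python3 look.py 205 290
python3 -m pendant '[[[5,0,-3],0,1],[[15,0,-8.5],0,1],[[15,0,-8.5],0,1],[[-16,0.5,-27.5],0,1],[[-16,0.5,-27.5],0,1],[[-15,0.5,-27.5],0,1],[[0,0,0],0,1],[[0,0,0],0,1]]'; python3 look.py 205 290
```

```text
time_s: 20.15
tcp_pos: [0.4614, 0.1987, 0.1492]
tcp_rot: [0.633, 0.73, -0.159, 0.202]
wrist_force: [-0.4, 0.5, -0.5]
width: 0.0856
grasp_force: 0.1
contact mat x -108.7 y 7.9 z 15.8 mm [-0.4  0.5 -0.5] 20.15
top face in mat mm [(-108, 63), (-75, 63), (-75, -51), (-107, -50)] mean [np.float64(-92.0), np.float64(6.4)]
time_s: 21.2
tcp_pos: [0.4543, 0.2396, 0.2438]
tcp_rot: [0.633, 0.73, -0.159, 0.201]
wrist_force: [-0.2, -0.0, -0.0]
width: 0.0855
grasp_force: 0.0
contact mat x -150.3 y 6.8 z 110.3 mm [-0.2 -0.  -0. ] 21.2
top face in mat mm [(-109, 63), (-75, 63), (-75, -51), (-108, -50)] mean [np.float64(-92.2), np.float64(6.4)]
```

The board stands ready with its leading edge at −75 mm. Now the top push.

```bash
python3 -m pendant '[[[-8.7,0,5],0,1],[[-8.7,0,5],0,1],[[-8.7,0,5],0,1],[[-5.2,0,3],0,1],[[-3.5,0,2],0,1],[[-3.5,0,2],0,1],[[-3.5,0,2],0,1],[[-3.5,0,2],0,1],[[-2.6,0,1.5],0,1],[[-2.6,0,1.5],0,1],[[0,0,0],0,1]]'; python3 look.py 205 330
python3 -m pendant '[[[-2.6,0,1.5],0,1],[[-2.6,0,1.5],0,1],[[-2.6,0,1.5],0,1],[[0,0,0],0,1]]'; python3 look.py 205 345 pics/t7.png
```

```text
time_s: 22.62
tcp_pos: [0.4634, 0.1811, 0.2441]
tcp_rot: [0.633, 0.73, -0.159, 0.202]
wrist_force: [-0.7, 0.2, 0.4]
width: 0.0856
grasp_force: 0.1
contact mat x -91.1 y 7.3 z 110.6 mm [-0.7  0.2  0.4] 22.625
top face in mat mm [(-88, 64), (-54, 63), (-55, -50), (-87, -50)] mean [np.float64(-71.5), np.float64(6.7)]
time_s: 23.18
tcp_pos: [0.4647, 0.1721, 0.244]
tcp_rot: [0.633, 0.73, -0.159, 0.202]
wrist_force: [-0.2, 1.0, 0.3]
width: 0.0856
grasp_force: 0.0
contact mat x -82.0 y 7.4 z 110.6 mm [-0.2  1.   0.3] 23.175
top face in mat mm [(-73, 64), (-40, 63), (-40, -50), (-72, -50)] mean [np.float64(-57.0), np.float64(6.7)]
```

View pics/t7.png

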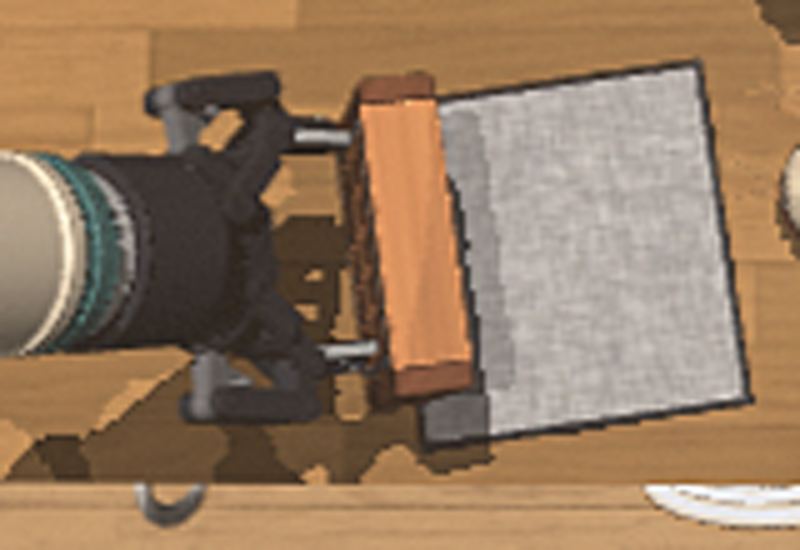

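The crop shows the board tilted forward, its top face at (360,80)–(475,390), about to pass its balance point. I'll give it a little more and let it fall.

```bash
python3 -m pendant '[[[-1.7,0,1],0,1],[[-1.7,0,1],0,1],[[0,0,0],0,1],[[0,0,0],0,1],[[0,0,0],0,1],[[0,0,0],0,1]]'; python3 look.py 205 345 pics/t8.png
```

```text
time_s: 23.98
tcp_pos: [0.4653, 0.1685, 0.244]
tcp_rot: [0.633, 0.73, -0.159, 0.202]
wrist_force: [0.7, 1.0, -0.4]
width: 0.0856
grasp_force: 0.0
contact mat x -78.4 y 7.5 z 110.6 mm [ 0.7  1.  -0.4] 23.975
top face in mat mm [(-12, 41), (8, 41), (8, -48), (-12, -48)] mean [np.float64(-2.0), np.float64(-3.2)]
```

View pics/t8.png

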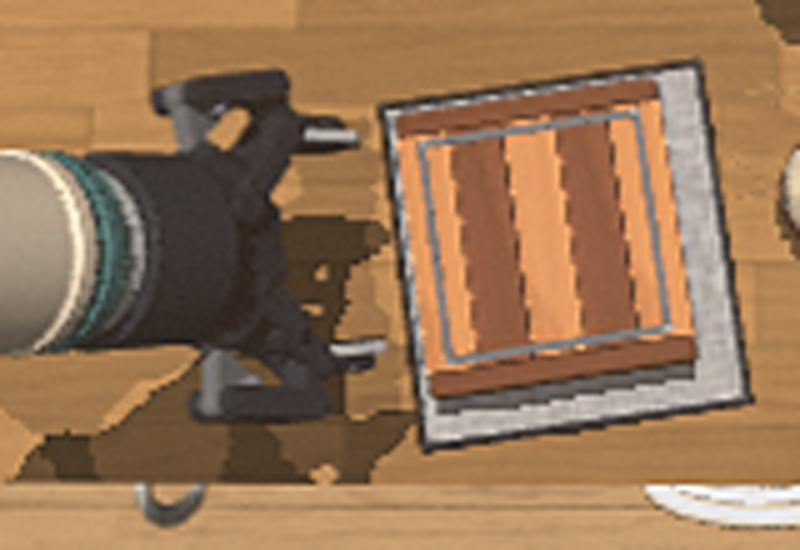

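The crop shows the board lying flat on the mat, top face corners at about (398,118), (658,80), (695,357) and (432,397), with mat showing on all sides. I'll back off and check the margins.

```bash
python3 -m pendant '[[[10,0,-6],0,1],[[20,0,-12],0,1],[[20,0,-12],0,1],[[0,0,0],0,1],[[0,0,0],0,1]]'; python3 - <<'E'
from h import *
xa=np.array([.1433,-.98968,0]);ya=np.array([.98968,.1433,0]);mc=np.array([.4853,.0024,.001])
W=cast("top",[(190+x/5,180+y/5) for x,y in[(398,118),(658,80),(695,357),(432,397)]],.034)
print([(int(1e3*((w-mc)@xa)),int(1e3*((w-mc)@ya))) for w in W])
E
```

```text
time_s: 24.65
tcp_pos: [0.4565, 0.2262, 0.2452]
tcp_rot: [0.633, 0.73, -0.159, 0.202]
wrist_force: [0.1, 0.4, 0.1]
width: 0.0851
grasp_force: 0.0
[(-69, 72), (58, 72), (57, -62), (-70, -63)]
```

All four corners are on the mat with at least about 13 mm to spare, so I'm handing in.

```bash
python3 -c "
from cell import ctrl;print(ctrl.hand_in())"
```

```text
the job is handed in; nothing more can be done
None
```

The board was pushed upright onto the mat's left edge and tipped over; it now lies flat with the whole board on the mat (at least about 13 mm inside its edges by the camera), the hand was backed clear, the bystanders were left alone, and the job was handed in at about 25 s, with no verdict shown.

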